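Lay out the ring-finishing kit in its colour-coded tray

ROBOT

A 6-joint arm with a two-finger parallel gripper is mounted at the origin on a cart in front of the work surface, level with it; the furniture and walls round the work are solid. World frame = base frame: x ahead of the robot, y to its left, z up, the work surface at z = 0. Lengths are in mm, angles in rad, forces in N, time in s.
With the tool pointing down it reaches from about 350 to 875 mm from the base axis. Payload 4.2 kg.
Tool frame: the origin (TCP) lies at the very end of the fingers, on their centre line; the grasp point (between the pads) lies 19 mm behind it (arm.grip_point_offset is the distance from the TCP to the grasp point, in mm); z points along the fingers, y is the direction in which the jaws open and shut (so a half turn about z gives the same grasp; the last joint's range is limited). The gripper opens to 85 mm and grips with 20 to 120 N. Pads are 22 mm wide; open, the fingers measure 114 mm over their backs; the gripper's body (76 mm by 85 mm) begins 54 mm behind the grasp point. The pads swing forward as they close: fully open they stand 13 mm farther back than shut.
Start: joints at [0.259, 0.385, 0.008, 0, -1.194, -0.259], TCP at [624.979, 0.025, 231.312] pointing down, gripper open.
Joint ranges: [-3.14, 3.14], [-1.21, 2.06], [-1.07, 1.41], [-3.16, 2.05], [-2.99, -0.16], [-3.1, 3.1]. Speed limits (rad/s): [2.79, 2.79, 3.14, 3.14, 3.14, 3.14].

INTERFACE

Orientations are given as a unit quaternion [x, y, z, w].
In Python, from bench import arm gives the robot as it stands.
- The arm moves only by the tool drive_tool, never from a script. Its argument "steps" is a list of rows, each a list of 5 numbers: the shift along the tool's x, y, z in m, then the turn about the tool's z in degrees, then the finger opening in m, from 0 to 0.0854. A call has 1 to 20 rows; each row shifts and turns the commanded pose from where the row before left it, along the tool's axes as they then stand; what a row does not reach is not made up. A row lasts 1/10 s, in which the tool goes at most 50 mm and 8.59 degrees, less where a joint would pass 70% of its speed; a pose out of reach is approached as far as the arm can. A call is refused whole if a number of a shift passes 0.05 or a number of a turn 8.59, either way. A call with a gripper value outside its range is refused whole. The fingers move at their own pace and stop on an object; the grip force is fixed at half the most. Time passes only in rows, so rows that do not move let the fingers close. It gives the time, the measured TCP pose, the force and the opening at its end, in the units of the state.
- arm.read_state(): the state, without advancing time (a new reading comes with each control period).
- arm.get_image(name): name is "scene" or "side" or "wrist"; returns (picture, depth): 420x560x3 uint8, blue, green, red; 420x560 float32, mm along the optical axis (not along the pixel's ray), 0 where there is no reading.
- arm.camera_params(name): a dict with "K" (3x3 intrinsics, pixels), "world_to_cam" (4x4, takes a point from world to camera coordinates); the wrist camera has in their place "mount" (4x4, takes a point from camera to tool coordinates, whose origin is the TCP and whose axes are the flange's). Camera axes: x right, y up, looking along -z (the intrinsics and any distortion apply to the point x, -y, -z); pixel columns grow to the right and rows downward; lengths in mm; the calibration is good to about 2 mm. A picture is of the moment at which its call begins: read the wrist's pose just before it. camera_params takes no time and is no camera call.
- arm.job_done(): hands the job in, once; it reports no verdict.
The state is a dict: "clock": time; "joints": joint angles; "joint_vel": joint speeds; "joint_efforts": joint torques, N m; "position": TCP position; "ee_rot": TCP orientation; "contact_force": force on the tool from outside, world axes, zero at the start; "wrist_torque": the same for the moment, N m; "gripper_width": finger opening in mm.
Only numpy, scipy, OpenCV 4.12 (cv2) and the standard library are available. Lean on these libraries where they do the work, as an engineer would, in place of code of your own. Each camera call takes 0.05 s, during which the arm holds its last target.

TASK

Lay the ring-finishing kit in the tray: the wooden ring clamp in the red trough, the tan emery stick in the blue trough and the shorter of the two steel needle files in the green trough, each flat on the trough floor, the same way up as now, lengthwise and wholly inside. The black stick, the longer file and the small steel stake do not belong in the kit: leave them where they are.

Things in the scene. Friction and masses are not known exactly. Their poses are not given: they have to be found in the camera images.
- ring_vice: wooden ring clamp, a pale beech bar with brown leather jaws and a metal band round its middle, lying flat; 26 wide (its x) x 131 long (its y) x 23 high mm (the solid part that the fingers meet is 24 wide, 22 high); origin at the centre of its underside, z up
- tan_stick: tan emery stick, a flat straight bar; 15 wide (its x) x 150 long (its y) x 10 high mm; origin at the centre of its underside, z up
- short_file: the shorter dark steel needle file without handle; 8 wide (its x) x 173 long (its y) x 8 high mm; origin at the centre of its underside, z up
- black_stick: black buff stick, the same shape and size as the tan stick (15 x 150 x 10 mm, long along its y); does not belong in the tray; origin at the centre of its underside
- long_file: the longer dark steel needle file; 8 x 220 x 8 mm, long along its y; does not belong in the tray; origin at the centre of its underside
- steel_stake: small polished steel stake, a 34 mm disc with a short post on top, 23 mm high, standing at the right; a bystander; origin at the centre of its underside
- phone_holder (a point): an obstacle to steer round: the black phone holder at the end of a bent gooseneck of the clamped ring lamp, in the air above and behind the loose tools; this point is its centre; its neck runs from here to the right and down to the lamp's foot on the bench; keep the arm and wrist on the robot's side of it
- red_trough: red plastic open trough, one of three side by side in a thin metal tray, all fixed; 210 long (its x) x 70 wide (its y) x 10 high mm; inside 206 x 66 mm, walls 2 mm thick, 8 mm above its floor, floor 2 mm thick; origin at the centre of its underside, 3 mm above the bench, so its floor is 5 mm above the bench; which colour stands where is drawn anew
- blue_trough: blue plastic open trough, the same shape and frame as the red one
- green_trough: green plastic open trough, the same shape and frame as the red one

How it is judged:
By the outcome, as a careful person would: the job done as asked, in the order asked, and still so for the second after the job is handed in, with the robot touching nothing.
It also fails if it takes over 83 s, if anything falls off the work surface, if the arm or the gripper's body presses on something with over 40 N, if the wrist force passes 120 N, or if a joint passes its speed limit or range.

## Working session

There is one attempt and no reset: what is moved stays moved. The work goes in short steps, Python scripts to look and compute and a tool call to move; the robot and the scene stay as the last step left them, time stands still between calls to the robot, and variables do not carry over. Pictures are saved under pics/ and viewed, and the job is handed in when it is done.

Besides the shell and the picture viewer there is one more tool, called after ">>>" as a command line: name --pt "numbers of a row" for each row, then --argument value for the rest. drive_tool: Moves the arm, as the interface text tells. Its arguments: {"type":"object","properties":{"steps":{"type":"array"}},"required":["steps"]}

```bash
ls; mkdir -p pics; python3 - <<'E'
from bench import arm
import cv2,numpy as np
s=arm.read_state();print(s)
for n in ["scene","side","wrist"]:
    im,d=arm.get_image(n); cv2.imwrite(f"pics/{n}0.png",im); np.save(f"pics/{n}0.npy",d)
    p=arm.camera_params(n); print(n,{k:np.round(v,3).tolist() if not isinstance(v,str) else v for k,v in p.items()})
E
```

```text
pics
{'clock': 0.0, 'joints': array([ 2.58611883e-01,  3.85576399e-01,  6.58659662e-03, -4.55629398e-04,
       -1.19395831e+00, -2.58594777e-01]), 'joint_vel': array([ 0.00075995,  0.00051838,  0.0024641 ,  0.00049563, -0.00032197,
        0.00174841]), 'joint_efforts': array([-9.55001960e-04, -3.92286408e+01,  1.88399577e+01,  4.18616563e+00,
       -4.72148502e-03,  8.27910434e-07]), 'position': array([6.24416942e+02, 1.42807944e-02, 2.30200667e+02]), 'ee_rot': array([-0.70705296,  0.70715975,  0.00072395, -0.00082357]), 'contact_force': array([-0.22091094, -0.39551617, -1.04041563]), 'wrist_torque': array([ 0.01724268,  0.00076676, -0.00759136]), 'gripper_width': 85.78121869004451}
scene {'K': [[488.828, 0.0, 273.639], [0.0, 488.828, 212.029], [0.0, 0.0, 1.0]], 'world_to_cam': [[0.443, -0.897, -0.003, -182.432], [0.671, 0.329, 0.664, -471.644], [-0.595, -0.296, 0.747, -1222.54], [0.0, 0.0, 0.0, 1.0]]}
side {'K': [[384.796, 0.0, 276.395], [0.0, 384.796, 209.616], [0.0, 0.0, 1.0]], 'world_to_cam': [[0.948, -0.318, 0.003, -455.2], [0.145, 0.44, 0.886, -265.279], [-0.283, -0.84, 0.463, -856.516], [0.0, 0.0, 0.0, 1.0]]}
wrist {'K': [[291.472, 0.0, 280.457], [0.0, 291.472, 205.103], [0.0, 0.0, 1.0]], 'mount': [[-0.001, 0.963, 0.271, 67.754], [1.0, 0.001, 0.0, 0.422], [-0.0, 0.271, -0.963, -142.589], [0.0, 0.0, 0.0, 1.0]]}
```

View pics/scene0.png

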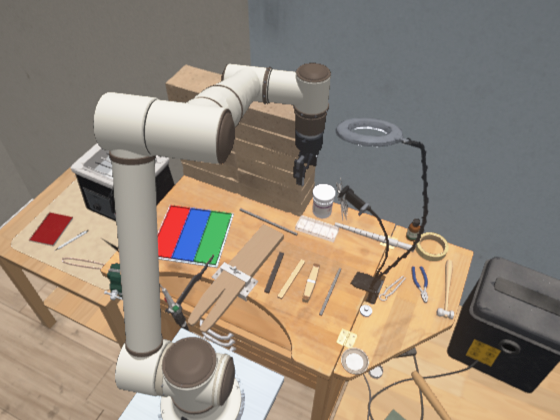

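View pics/side0.png

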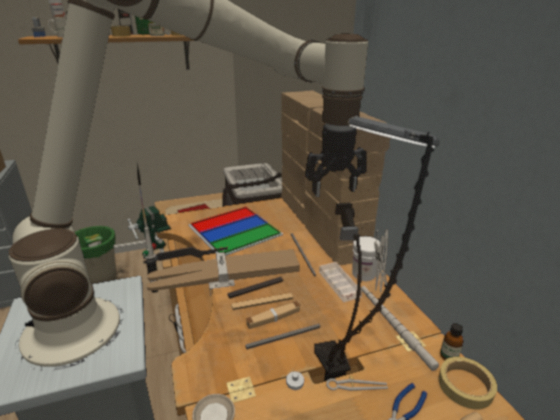

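View pics/wrist0.png

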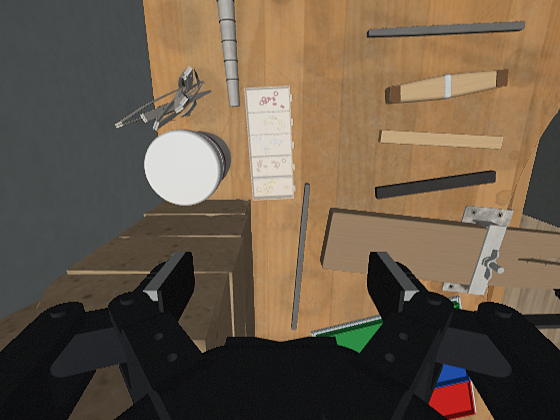

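```bash
cat > h.py <<'E'
from bench import arm
import cv2,numpy as np
from scipy.spatial.transform import Rotation as R
def T_wc(n,s=None):
    p=arm.camera_params(n)
    if n!="wrist": return np.linalg.inv(p["world_to_cam"]),p["K"]
    T=np.eye(4);T[:3,:3]=R.from_quat(s["ee_rot"]).as_matrix();T[:3,3]=s["position"]
    return T@p["mount"],p["K"]
def cloud(n,d,s=None):
    T,K=T_wc(n,s); v,u=np.mgrid[0:d.shape[0],0:d.shape[1]]
    x=(u-K[0,2])/K[0,0]*d; y=(v-K[1,2])/K[1,1]*d
    P=np.stack([x,-y,-d,np.ones_like(d)],-1)@T.T
    P[d<=0]=np.nan
    return P[...,:3]
def proj(n,X,s=None):
    T,K=T_wc(n,s); c=(np.linalg.inv(T)@np.append(X,1))[:3]
    return K[0,0]*c[0]/-c[2]+K[0,2], K[1,1]*c[1]/c[2]+K[1,2]
def ortho(n,im,d,z,x0,x1,y0,y1,res,s=None):
    # view: rows: x decreasing downward; columns: y decreasing rightward
    T,K=T_wc(n,s);Ti=np.linalg.inv(T)
    xs=np.arange(x1,x0,-res);ys=np.arange(y1,y0,-res)
    X,Y=np.meshgrid(xs,ys,indexing='ij')
    P=np.stack([X,Y,np.full_like(X,z),np.ones_like(X)],-1)@Ti.T
    u=K[0,0]*P[...,0]/-P[...,2]+K[0,2]; v=K[1,1]*P[...,1]/P[...,2]+K[1,2]
    return cv2.remap(im,u.astype(np.float32),v.astype(np.float32),cv2.INTER_LINEAR)
E
python3 - <<'E'
from h import *
s=arm.read_state()
for n in ["scene","side","wrist"]:
    im=cv2.imread(f"pics/{n}0.png");d=np.load(f"pics/{n}0.npy")
    o=ortho(n,im,d,5,300,850,-350,400,1.0,s)
    for g in range(300,850,100): cv2.putText(o,str(g),(0,850-g),0,.4,(0,0,255));cv2.line(o,(0,850-g),(749,850-g),(0,0,255),1)
    for g in range(-300,400,100): cv2.putText(o,str(g),(400-g,12),0,.4,(0,0,255));cv2.line(o,(400-g,0),(400-g,549),(0,0,255),1)
    cv2.imwrite(f"pics/o_{n}.png",o)
    P=cloud(n,d,s)
    pts={"scene":[(190,235),(255,260),(235,275),(312,280),(275,270),(290,280),(330,290),(270,220),(350,195),(365,310)],"side":[(230,265),(280,335),(290,240),(270,312)],"wrist":[(400,245),(445,30),(302,250),(440,85),(440,140),(435,185),(340,350),(455,370),(200,40),(450,350)]}[n]
    for u,v in pts: print(n,u,v,np.round(P[v,u]))
E
```

```text
scene 190 235 [437. 313.   2.]
scene 255 260 [430.  72.  21.]
scene 235 275 [351.  97.  29.]
scene 312 280 [ 440. -112.   21.]
scene 275 270 [429.   4.  12.]
scene 290 280 [423. -49.   1.]
scene 330 290 [ 440. -170.    7.]
scene 270 220 [606. 109.   4.]
scene 350 195 [ 568. -151.  280.]
scene 365 310 [ 415. -284.   17.]
side 230 265 [380.  93.  24.]
side 280 335 [ 432. -169.    6.]
side 290 240 [591. 197.  -1.]
side 270 312 [ 428. -109.   20.]
wrist 400 245 [469.  85.  23.]
wrist 445 30 [ 441. -167.    9.]
wrist 302 250 [595.  98.   8.]
wrist 440 85 [ 445. -109.   22.]
wrist 440 140 [428. -48.   8.]
wrist 435 185 [428.   8.  10.]
wrist 340 350 [609. -10. 310.]
wrist 455 370 [352. 303.   6.]
wrist 200 40 [ 716. -159.    1.]
wrist 450 350 [570.   2. 296.]
```

View pics/o_scene.png

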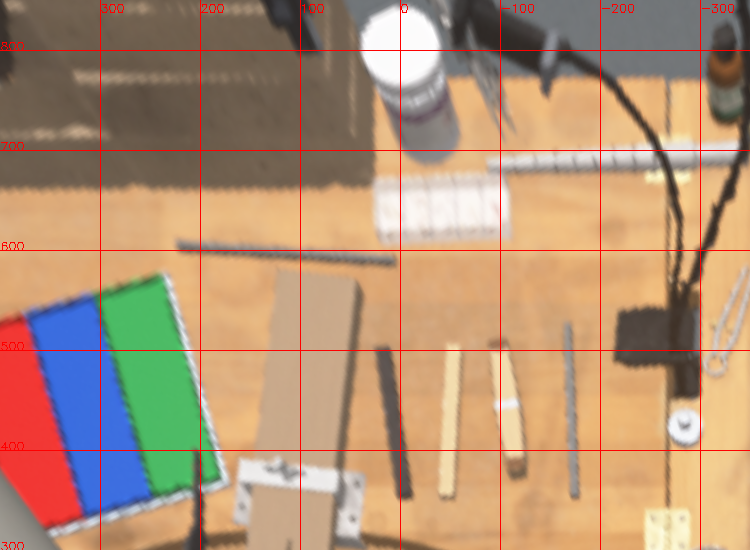

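View pics/o_wrist.png

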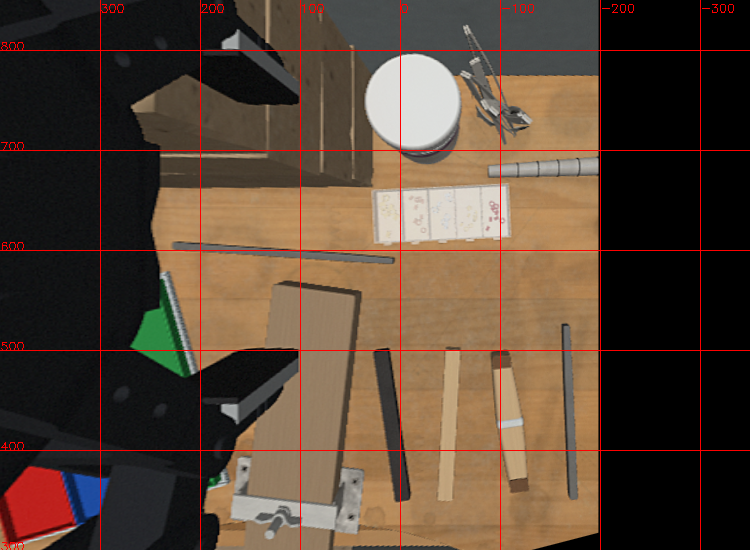

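View pics/o_side.png

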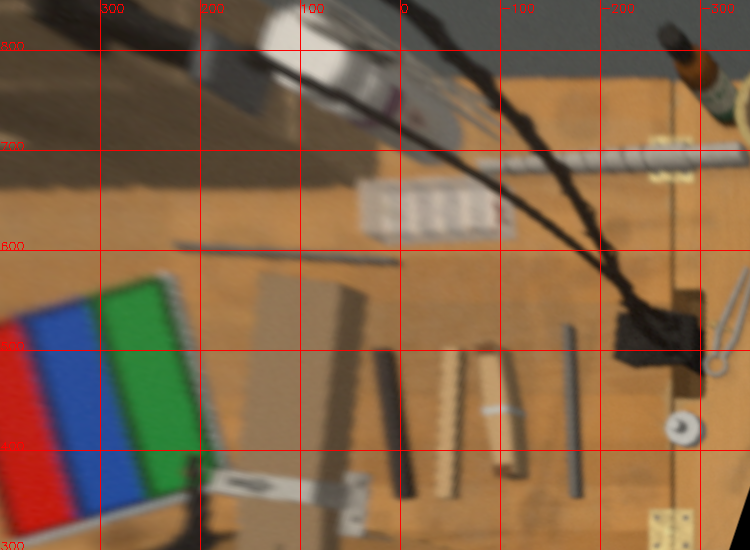

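```bash
python3 - <<'E'
from h import *
s=arm.read_state()
for n in ["scene","side"]:
    d=np.load(f"pics/{n}0.npy");P=cloud(n,d,s).reshape(-1,3)
    # lamp: region x 430..700,y -330..-60,z>60
    m=(P[:,0]>380)&(P[:,0]<720)&(P[:,1]<-60)&(P[:,1]>-330)&(P[:,2]>40)
    Q=P[m]
    for z in range(40,500,30):
        q=Q[(Q[:,2]>=z)&(Q[:,2]<z+30)]
        if len(q): print(n,z,len(q),"x",np.round([q[:,0].min(),q[:,0].max()]),"y",np.round([q[:,1].min(),q[:,1].max()]))
    # obstacles in work zone
    m=(P[:,0]>300)&(P[:,0]<640)&(P[:,1]>20)&(P[:,1]<480)&(P[:,2]>15)&(P[:,2]<200)
    Q=P[m]
    H={}
    for p in Q: k=(int(p[0]//40)*40,int(p[1]//40)*40);H[k]=max(H.get(k,0),p[2])
    print(n,{k:int(v) for k,v in sorted(H.items())})
# segmentation fits
def fit(n,z,box,fn):
    im=cv2.imread(f"pics/{n}0.png");x0,x1,y0,y1=box
    o=ortho(n,im,None,z,x0,x1,y0,y1,0.5,s)
    hsv=cv2.cvtColor(o,cv2.COLOR_BGR2HSV).astype(int)
    m=fn(o.astype(int),hsv).astype(np.uint8)
    k,l,st,c=cv2.connectedComponentsWithStats(m)
    i=1+st[1:,4].argmax();cs,_=cv2.findContours((l==i).astype(np.uint8),cv2.RETR_EXTERNAL,cv2.CHAIN_APPROX_NONE)
    r=cv2.minAreaRect(max(cs,key=len));b=cv2.boxPoints(r)
    W=np.stack([x1-b[:,1]*.5,y1-b[:,0]*.5],-1);c=W.mean(0)
    e=[W[1]-W[0],W[2]-W[1]];L=[np.linalg.norm(v) for v in e];j=int(np.argmax(L));a=np.degrees(np.arctan2(e[j][1],e[j][0]));a=(a+90)%180-90
    print(n,np.round(c,1),np.round(sorted(L),1),"ang",round(a,1)); cv2.imwrite(f"pics/m_{n}_{int(x0)}_{int(y0)}.png",m*255)
dark=lambda o,h:h[...,2]<110
for n in ["wrist","scene"]:
    print("file");fit(n,6,(335,545,-195,-140),lambda o,h:(h[...,1]<70))
    print("long");fit(n,6,(570,625,-20,240),lambda o,h:(h[...,1]<70))
    print("black");fit(n,10,(335,515,-25,40),lambda o,h:(h[...,2]<95))
    print("tan");fit(n,10,(335,520,-70,-25),lambda o,h:(h[...,1]<115)&(h[...,2]>150))
    print("clamp");fit(n,22,(350,525,-135,-80),lambda o,h:(h[...,1]<110)|(h[...,2]<110))
for c,f in dict(red=lambda o,h:((h[...,0]<6)|(h[...,0]>174))&(h[...,1]>170),blue=lambda o,h:(abs(h[...,0]-112)<12)&(h[...,1]>120),green=lambda o,h:(abs(h[...,0]-65)<15)&(h[...,1]>120)).items():
    print(c);
    for n in ["scene","side"]: fit(n,13,(300,620,150,500),f)
E
```

```text
scene 40 81 x [495. 720.] y [-292.  -60.]
scene 70 97 x [499. 720.] y [-308.  -60.]
scene 100 91 x [503. 713.] y [-322.  -62.]
scene 130 87 x [509. 718.] y [-330.  -67.]
scene 160 42 x [516. 711.] y [-330.  -68.]
scene 190 38 x [533. 550.] y [-281. -254.]
scene 220 88 x [542. 567.] y [-264. -166.]
scene 250 326 x [541. 595.] y [-218. -119.]
scene 280 31 x [564. 592.] y [-155. -122.]
scene 340 13 x [575. 586.] y [-330. -325.]
scene 370 49 x [580. 598.] y [-330. -312.]
scene 400 461 x [590. 720.] y [-320.  -71.]
scene 430 919 x [573. 712.] y [-308.  -71.]
scene 460 183 x [573. 632.] y [-294. -130.]
scene {(280, 40): 21, (280, 80): 22, (280, 120): 21, (280, 160): 29, (280, 200): 26, (320, 40): 35, (320, 80): 56, (320, 120): 36, (320, 160): 21, (320, 240): 15, (320, 280): 16, (360, 40): 34, (360, 80): 54, (360, 120): 36, (360, 160): 18, (360, 200): 17, (360, 240): 16, (360, 320): 16, (360, 400): 16, (400, 40): 29, (400, 80): 29, (400, 120): 27, (400, 160): 18, (400, 240): 16, (400, 320): 20, (400, 400): 15, (440, 40): 28, (440, 80): 30, (440, 120): 26, (440, 200): 17, (440, 240): 18, (44
[... 1513 characters left out ...]
ong
wrist [597.4 116.8] [  7.8 221.1] ang 86.0
black
wrist [428.4   7. ] [ 16.7 152. ] ang 8.4
tan
wrist [427.5 -48.1] [ 21.2 149.7] ang -4.2
clamp
wrist [ 438.6 -107.4] [ 26.5 135.9] ang 7.1
file
scene [ 440.  -170.6] [  9.1 174.2] ang 2.4
long
scene [597.4 114.3] [ 10.1 218.3] ang 86.0
black
scene [438.4   5.9] [ 9.9 72.3] ang 8.5
tan
scene [427.8 -47.2] [ 44.5 184.5] ang 0.0
clamp
scene [ 443.6 -104.7] [ 48.4 163.9] ang 1.5
red
scene [420.7 374.9] [ 67.  210.4] ang 16.1
side [419.4 372.5] [ 64.  207.4] ang 16.1
blue
scene [439.4 306.3] [ 69.9 210.8] ang 16.3
side [438.3 301.4] [ 63.8 205. ] ang 16.3
green
scene [458.1 239.2] [ 68.9 206.8] ang 16.3
side [458.6 234.3] [ 71.2 204.8] ang 16.7
```

>>> drive_tool --pt "0 0.03 0 0 0.085" --pt "0 0.04 0 0 0.06" --pt "0 0.04 0 0 0.045" --pt "0 0.04 0 0 0.042" --pt "0 0.034 0 0 0.042" --pt "0 0 0 8.29 0.042" --pt "0 0 0 8.29 0.042" --pt "0 0 0 8.29 0.042" --pt "0 0 0 8.29 0.042" --pt "0 0 0 8.29 0.042" --pt "0 0 0 8.29 0.042" --pt "0 0 0 8.29 0.042" --pt "0 0 0 8.29 0.042" --pt "0 0 0 8.29 0.042" --pt "0 0 0 8.29 0.042" --pt "0 0 0 0 0.042" --pt "0 0 0 0 0.042"

```text
clock: 1.85
position: [440.8, 0.0, 231.2]
ee_rot: [-0.063, 0.998, 0.0, -0.0]
contact_force: [0.7, -1.1, 1.1]
gripper_width: 42.3
```

>>> drive_tool --pt "0.004 -0.03 0.01 0 0.042" --pt "0.006 -0.038 0.02 0 0.042" --pt "0.0055 -0.038 0.02 0 0.042" --pt "0 0 0.01 0 0.042" --pt "0 0 0 0 0.042" --pt "0 0 0 0 0.042"

```text
clock: 2.45
position: [439.2, -106.7, 171.7]
ee_rot: [-0.063, 0.998, -0.0, 0.0]
contact_force: [1.0, 0.8, 0.2]
gripper_width: 42.4
```

```bash
cat >> h.py <<'E'
def look(tag,box=(330,560,-210,40),z=10,res=.5):
    s=arm.read_state();im,d=arm.get_image("wrist");cv2.imwrite(f"pics/w_{tag}.png",im);np.savez(f"pics/w_{tag}.npz",d=d,p=s["position"],q=s["ee_rot"])
    print(np.round(s["position"],1),np.round(s["ee_rot"],4),np.round(s["contact_force"],1),round(s["gripper_width"],1),s["clock"])
    o=ortho("wrist",im,d,z,*box,res,s);cv2.imwrite(f"pics/wo_{tag}.png",o);return s,im,d,o
E
python3 -c "
from h import *
look('a')"
```

```text
[ 439.2 -106.7  171.7] [-6.28e-02  9.98e-01 -1.00e-04  3.00e-04] [1.  0.8 0.2] 42.4 2.45
```

View pics/w_a.png

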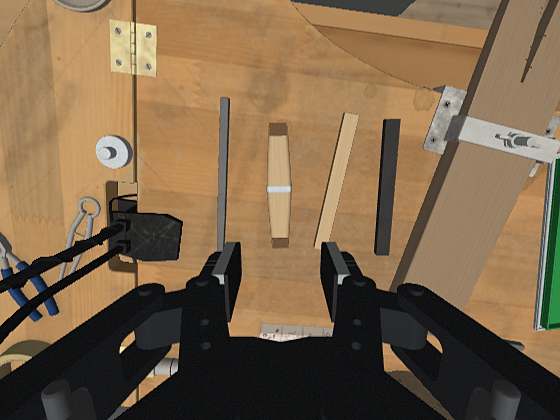

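View pics/wo_a.png

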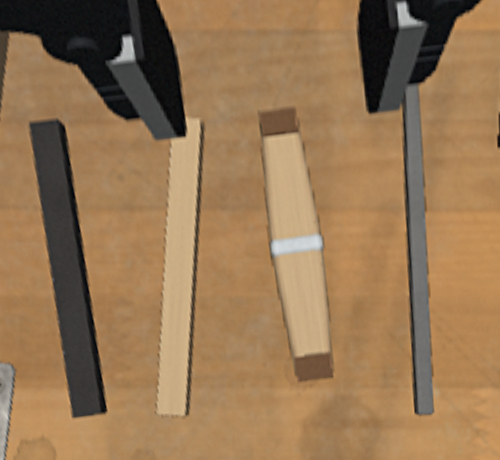

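```bash
python3 - <<'E'
from h import *
s=arm.read_state();im=cv2.imread("pics/w_a.png")
def run(name,z,y0,y1,x0,x1,f):
    o=ortho("wrist",im,None,z,x0,x1,y0,y1,.5,s);h=cv2.cvtColor(o,cv2.COLOR_BGR2HSV).astype(int)
    m=f(h);m=cv2.morphologyEx(m.astype(np.uint8),cv2.MORPH_OPEN,np.ones((5,5)));
    k,l,st,c=cv2.connectedComponentsWithStats(m);i=1+st[1:,4].argmax();v,u=np.nonzero(l==i)
    X=x1-v*.5;Y=y1-u*.5
    xs=np.unique(X);yc=np.array([(Y[X==a].min()+Y[X==a].max())/2 for a in xs]);w=[np.ptp(Y[X==a]) for a in xs]
    g=slice(10,-10);p=np.polyfit(xs[g],yc[g],1)
    xm=(xs[0]+xs[-1])/2
    print(name,"x",xs[0],xs[-1],"ctr",xm,np.polyval(p,xm).round(1),"ang",np.degrees(np.arctan(p[0])).round(2),"w",np.median(w))
    cv2.imwrite(f"pics/seg_{name}.png",cv2.addWeighted(o,.5,cv2.merge([m*0,m*0,(l==i).astype(np.uint8)*255]),.5,0))
run("tan",10,-75,-30,340,520,lambda h:(h[...,1]<125)&(h[...,2]>150))
run("file",8,-200,-145,340,540,lambda h:(h[...,1]<80))
run("clamp",22,-140,-75,340,520,lambda h:((h[...,1]<120)&(h[...,2]>150))|(h[...,2]<115))
run("band",22,-140,-75,340,520,lambda h:(h[...,1]<50)&(h[...,2]>150))
E
cd pics; python3 -c "
import cv2,numpy as np
a=[cv2.imread(f'seg_{n}.png') for n in ['tan','file','clamp']]
H=max(i.shape[0] for i in a)
cv2.imwrite('segs.png',np.hstack([cv2.copyMakeBorder(i,0,H-i.shape[0],0,10,0) for i in a]))"
```

```text
tan x 340.5 520.0 ctr 430.25 -51.5 ang -3.0 w 26.75
file x 353.5 540.0 ctr 446.75 -167.1 ang 4.07 w 8.5
clamp x 382.0 489.0 ctr 435.5 -108.2 ang 7.87 w 20.5
band x 431.0 441.0 ctr 436.0 -108.2 ang -7.08 w 20.0<stdin>:9: RankWarning: Polyfit may be poorly conditioned
```

View pics/segs.png

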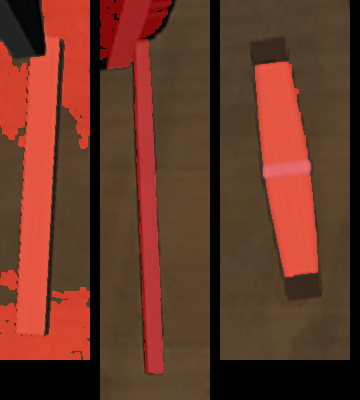

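>>> drive_tool --pt "0.0034 -0.001 0.03 0 0.042" --pt "0 0 0.04 0 0.042" --pt "0 0 0.035 0 0.042" --pt "0 0 0.025 0 0.042" --pt "0 0 0.02 0 0.042" --pt "0 0 0.012 0 0.042" --pt "0 0 0 0 0.042" --pt "0 0 0 0 0.03" --pt "0 0 0 0 0.015" --pt "0 0 0 0 0.01" --pt "0 0 0 0 0.01" --pt "0 0 0 0 0.01" --pt "0 0 0 0 0.01"

```text
clock: 3.8
position: [436.7, -108.0, 10.6]
ee_rot: [-0.062, 0.998, 0.0, 0.002]
contact_force: [-0.7, 3.1, 6.5]
gripper_width: 23.4
```

>>> drive_tool --pt "0 0 -0.01 0 0.01" --pt "0 0 -0.03 0 0.01" --pt "0 0 -0.04 0 0.01" --pt "0 0 -0.04 0 0.01" --pt "0 0 -0.03 0 0.01" --pt "0 0 0 0 0.01"

```text
clock: 4.4
position: [438.1, -108.6, 164.4]
ee_rot: [-0.062, 0.998, -0.0, 0.006]
contact_force: [0.9, 0.9, -1.7]
gripper_width: 23.1
```

```bash
python3 - <<'E'
from h import *
s=arm.read_state()
for n in ["scene","side"]:
    d=np.load(f"pics/{n}0.npy");P=cloud(n,d,s)
    m=(P[...,0]>200)&(P[...,0]<640)&(P[...,1]>130)&(P[...,1]<560)&(P[...,2]>35)&(P[...,2]<230)
    v,u=np.nonzero(m);Q=P[m]
    H={}
    for p in Q: k=(int(p[0]//40)*40,int(p[1]//40)*40);H[k]=max(H.get(k,0),int(p[2]))
    print(n,H)
look('b')
im,d=arm.get_image("side");cv2.imwrite("pics/s1.png",im)
E
```

```text
scene {(200, 400): 75, (200, 360): 77, (320, 120): 36, (280, 160): 38, (240, 160): 35, (200, 160): 38}
side {(200, 400): 75, (200, 360): 75, (200, 320): 73, (240, 360): 35, (200, 160): 36}
[ 438.1 -108.6  164.4] [-6.22e-02  9.98e-01 -2.00e-04  5.50e-03] [ 0.9  0.9 -1.7] 23.1 4.4
```

View pics/w_b.png

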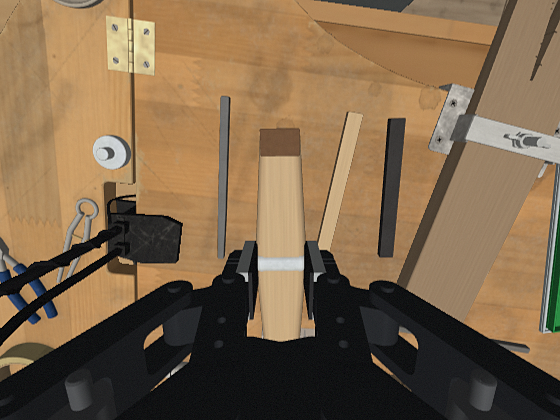

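View pics/s1.png

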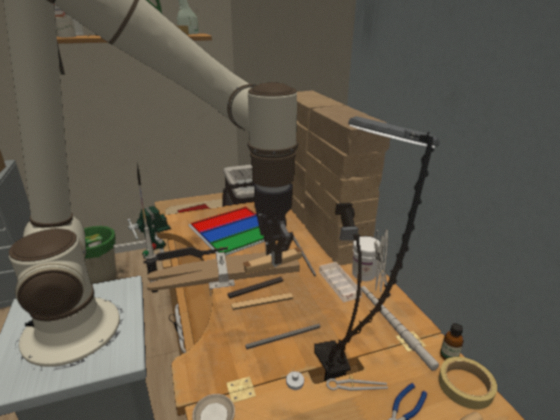

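>>> drive_tool --pt "0 0 0 -4.5 0.01" --pt "0 0 0 -4.5 0.01" --pt "-0.004 0.015 0 0 0.01" --pt "-0.0092 0.0365 0 0 0.01" --pt "-0.0092 0.0365 0 0 0.01" --pt "-0.0092 0.0365 0 0 0.01" --pt "-0.0092 0.0365 0 0 0.01" --pt "-0.0092 0.0365 0 0 0.01" --pt "-0.0092 0.0365 0 0 0.01" --pt "-0.0092 0.0365 0 0 0.01" --pt "-0.0092 0.0365 0 0 0.01" --pt "-0.0092 0.0365 0 0 0.01" --pt "-0.0092 0.0365 0 0 0.01" --pt "-0.0092 0.0365 0 0 0.01" --pt "-0.0092 0.0365 0 0 0.01" --pt "-0.004 0.015 0 0 0.01" --pt "0 0 0 0 0.01" --pt "0 0 0 0 0.01" --pt "0 0 0 0 0.01"

```text
clock: 6.4
position: [419.1, 372.4, 158.7]
ee_rot: [-0.139, 0.99, -0.001, -0.001]
contact_force: [-0.6, -1.2, 0.3]
gripper_width: 23.1
```

```bash
python3 - <<'E'
from h import *
s,im,d,o=look('c',(300,560,180,450),13)
for a in [0,1]:pass
print(R.from_quat(s["ee_rot"]).as_matrix().round(3).tolist())
h=cv2.cvtColor(o,cv2.COLOR_BGR2HSV).astype(int)
for c,f in dict(red=((h[...,0]<6)|(h[...,0]>174))&(h[...,1]>150),blue=(abs(h[...,0]-112)<12)&(h[...,1]>120),green=(abs(h[...,0]-65)<15)&(h[...,1]>120)).items():
    v,u=np.nonzero(f);r=cv2.minAreaRect(np.stack([u,v],-1).astype(np.float32));b=cv2.boxPoints(r);print(c,np.round([(560-y*.5,450-x*.5) for x,y in b]).tolist(),np.round(r[2],1))
E
```

```text
[419.1 372.4 158.7] [-1.394e-01  9.902e-01 -8.000e-04 -8.000e-04] [-0.6 -1.2  0.3] 23.1 6.4
[[-0.961, -0.276, -0.001], [-0.276, 0.961, -0.002], [0.002, -0.001, -1.0]]
red [[511.0, 441.0], [536.0, 351.0], [337.0, 294.0], [311.0, 383.0]] 73.8
blue [[541.0, 468.0], [585.0, 316.0], [350.0, 248.0], [306.0, 401.0]] 73.9
green [[522.0, 432.0], [578.0, 240.0], [369.0, 180.0], [314.0, 371.0]] 73.8
```

View pics/w_c.png

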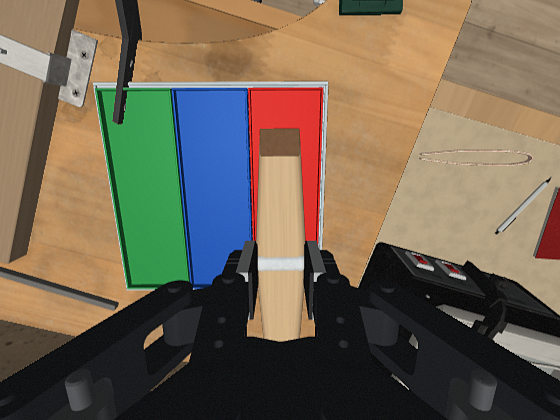

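View pics/wo_c.png

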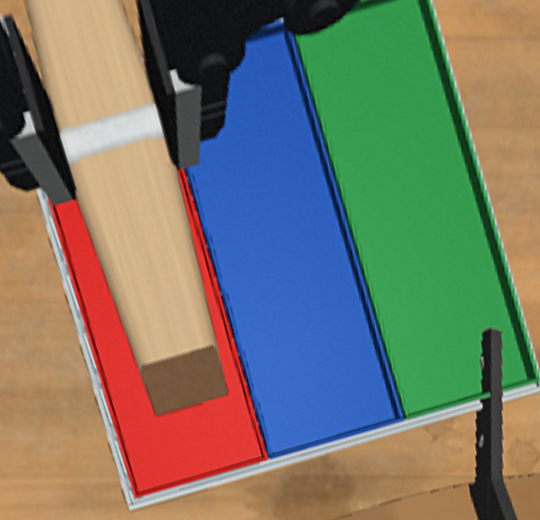

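>>> drive_tool --pt "-0.003 0.0034 0.02 0 0.01" --pt "0 0 0.035 0 0.01" --pt "0 0 0.035 0 0.01" --pt "0 0 0.025 0 0.01" --pt "0 0 0.015 0 0.01" --pt "0 0 0.006 0 0.01" --pt "0 0 0 0 0.01" --pt "0 0 0 0 0.01"

```text
clock: 7.25
position: [422.0, 378.3, 24.4]
ee_rot: [-0.14, 0.99, 0.001, 0.001]
contact_force: [1.0, 0.8, -0.6]
gripper_width: 23.6
```

```bash
python3 - <<'E'
from h import *
z=np.load("pics/w_c.npz");s=dict(position=z["p"],ee_rot=z["q"]);P=cloud("wrist",z["d"],s)
for u,v in [(120,115),(122,100),(127,60),(131,20),(290,110),(210,180),(150,180),(230,88),(326,150),(280,143),(280,200)]: print(u,v,P[v,u].round(1))
s,im,d,o=look('d',(300,560,180,450),13)
im,d=arm.get_image("side");cv2.imwrite("pics/s2.png",im[150:350,150:400].repeat(3,0).repeat(3,1))
E
```

```text
120 115 [387.5 205.   10.8]
122 100 [373.5 204.9  10.6]
127 60 [337.9 205.5  12.2]
131 20 [305.4 205.5  14.5]
290 110 [338.2 359.5   4.6]
210 180 [426.6 299.8   5.5]
150 180 [444.  240.1   4.5]
230 88 [335.3 300.5  12.3]
326 150 [365.  405.7   1.1]
280 143 [361.1 356.3 170. ]
280 200 [386.1 363.5 170. ]
[422.  378.3  24.4] [-1.399e-01  9.902e-01  6.000e-04  7.000e-04] [ 1.   0.8 -0.6] 23.6 7.25
```

View pics/w_d.png

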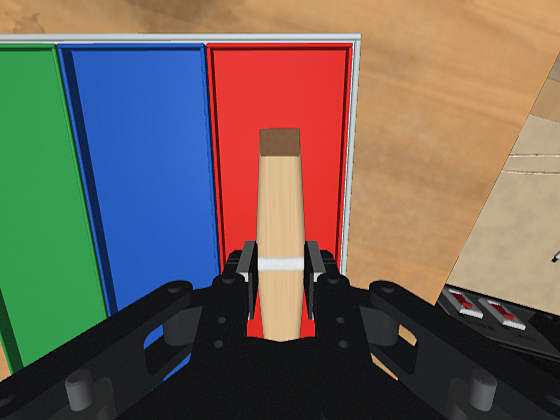

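View pics/s2.png

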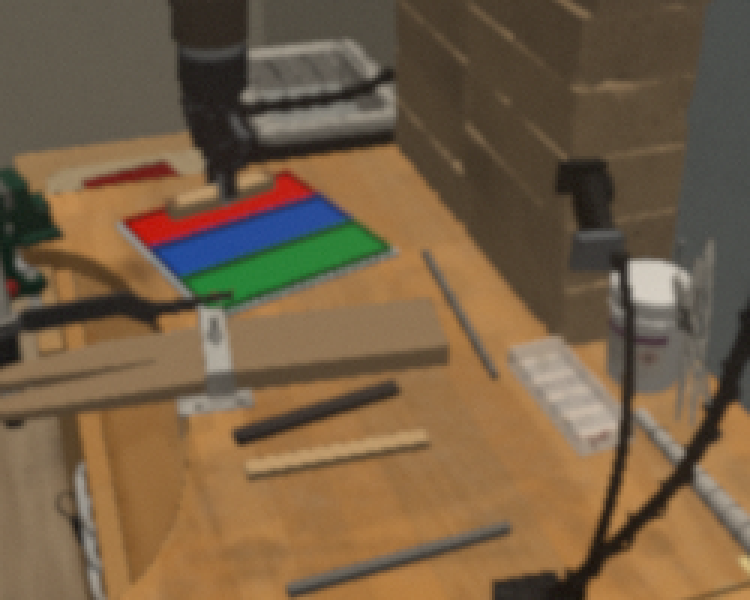

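>>> drive_tool --pt "0 0 0.004 0 0.01" --pt "0 0 0.004 0 0.01" --pt "0 0 0.001 0 0.01" --pt "0 0 0 0 0.01" --pt "0 0 0 0 0.01"

```text
clock: 7.85
position: [421.5, 378.5, 15.7]
ee_rot: [-0.14, 0.99, 0.0, 0.0]
contact_force: [-2.1, -1.6, 8.1]
gripper_width: 23.0
```

>>> drive_tool --pt "0 0 0 0 0.034" --pt "0 0 0 0 0.034" --pt "0 0 0 0 0.034" --pt "0 0 -0.01 0 0.034" --pt "0 0 -0.03 0 0.034" --pt "0 0 -0.04 0 0.034" --pt "0 0 -0.04 0 0.034" --pt "0 0 -0.025 0 0.034" --pt "0 0 0 0 0.034"

```text
clock: 8.75
position: [423.1, 380.2, 164.7]
ee_rot: [-0.14, 0.99, 0.004, 0.004]
contact_force: [0.2, 0.4, 0.2]
gripper_width: 34.1
```

```bash
python3 - <<'E'
from h import *
s,im,d,o=look('e',(300,560,180,450),13)
print(R.from_quat(s["ee_rot"]).as_matrix().round(3).tolist())
P=cloud("wrist",d,s)
for u,v in [(280,145),(280,200),(280,250)]: print(u,v,P[v,u].round(1))
E
```

```text
[423.1 380.2 164.7] [-0.1404  0.9901  0.0035  0.0037] [0.2 0.4 0.2] 34.1 8.75
[[-0.961, -0.278, 0.006], [-0.278, 0.961, 0.008], [-0.008, 0.006, -1.0]]
280 145 [377.  368.2  24.7]
280 200 [428.7 383.1  26.2]
280 250 [480.4 398.   27.1]
```

View pics/w_e.png

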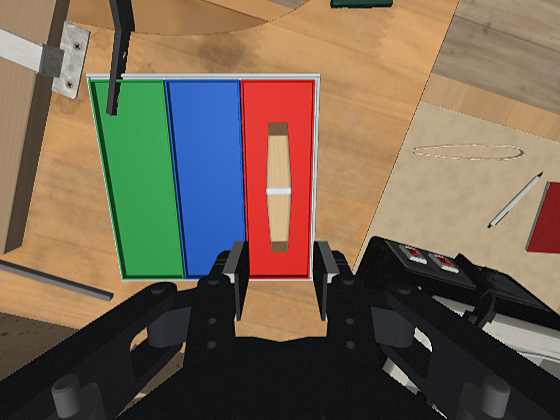

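>>> drive_tool --pt "0 0 0 6.47 0.034" --pt "0 0 0 6.47 0.034" --pt "0 0 0 6.47 0.034" --pt "-0.0012 -0.0165 0 0 0.034" --pt "-0.0024 -0.036 0 0 0.034" --pt "-0.0024 -0.036 0 0 0.034" --pt "-0.0024 -0.036 0 0 0.034" --pt "-0.0024 -0.036 0 0 0.034" --pt "-0.0024 -0.036 0 0 0.034" --pt "-0.0024 -0.036 0 0 0.034" --pt "-0.0024 -0.036 0 0 0.034" --pt "-0.0024 -0.036 0 0 0.034" --pt "-0.0024 -0.036 0 0 0.034" --pt "-0.0024 -0.036 0 0 0.034" --pt "-0.0024 -0.036 0 0 0.034" --pt "-0.0012 -0.0165 0 0 0.034" --pt "0 0 0 0 0.034" --pt "0 0 0 0 0.034" --pt "0 0 0 0 0.034"

```text
clock: 10.7
position: [425.0, -51.5, 159.1]
ee_rot: [0.028, 1.0, -0.0, -0.0]
contact_force: [0.3, -0.8, 0.2]
gripper_width: 34.1
```

```bash
python3 - <<'E'
from h import *
s,im,d,o=look('f',(340,520,-80,-20),10,.25)
print(R.from_quat(s["ee_rot"]).as_matrix().round(3).tolist())
cv2.imwrite("pics/wo_f2.png",o)
E
```

```text
[425.  -51.5 159.1] [ 2.830e-02  9.996e-01 -0.000e+00 -3.000e-04] [ 0.3 -0.8  0.2] 34.1 10.7
[[-0.998, 0.057, -0.001], [0.057, 0.998, -0.0], [0.001, -0.0, -1.0]]
```

View pics/w_f.png

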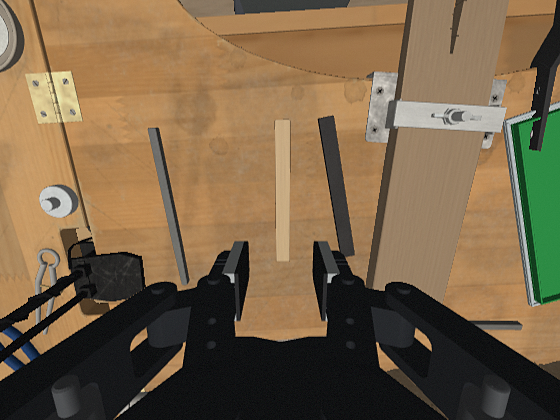

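View pics/wo_f2.png

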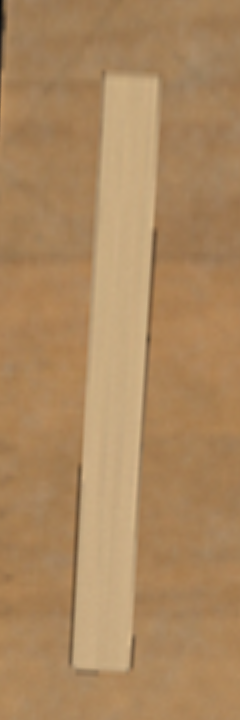

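>>> drive_tool --pt "-0.002 0.0024 0.02 0 0.034" --pt "0 0 0.035 0 0.034" --pt "0 0 0.04 0 0.034" --pt "0 0 0.03 0 0.034" --pt "0 0 0.02 0 0.03" --pt "0 0 0.0075 0 0.03" --pt "0 0 0 0 0.03" --pt "0 0 0 0 0.03"

```text
clock: 11.55
position: [428.3, -49.1, 7.5]
ee_rot: [0.028, 1.0, 0.0, 0.001]
contact_force: [0.9, 0.9, -0.2]
gripper_width: 30.0
```

>>> drive_tool --pt "0.0006 0 0.0036 0 0.03" --pt "0 0 0 0 0.022" --pt "0 0 0 0 0.012" --pt "0 0 0 0 0.005" --pt "0 0 0 0 0.005" --pt "0 0 0 0 0.005" --pt "0 0 0 0 0.005"

```text
clock: 12.25
position: [427.2, -49.5, 4.0]
ee_rot: [0.029, 1.0, 0.0, 0.001]
contact_force: [-2.1, 0.6, 5.8]
gripper_width: 12.4
```

>>> drive_tool --pt "0 0 -0.01 0 0.005" --pt "0 0 -0.03 0 0.005" --pt "0 0 -0.04 0 0.005" --pt "0 0 -0.04 0 0.005" --pt "0 0 -0.03 0 0.005" --pt "0 0 0 -6.5 0.005" --pt "0 0 0 -6.5 0.005" --pt "0 0 0 -6.5 0.005" --pt "0 0 0 0 0.005"

```text
clock: 13.15
position: [426.6, -49.6, 153.8]
ee_rot: [-0.141, 0.99, 0.0, 0.0]
contact_force: [-0.9, 0.1, -0.6]
gripper_width: 12.5
```

```bash
python3 - <<'E'
from h import *
s,im,d,o=look('g')
P=cloud("wrist",d,s)
im,d=arm.get_image("side");cv2.imwrite("pics/s3.png",im[150:350,150:400].repeat(3,0).repeat(3,1))
E
```

```text
[426.6 -49.6 153.8] [-1.406e-01  9.901e-01  1.000e-04  4.000e-04] [-0.9  0.1 -0.6] 12.5 13.15
```

View pics/w_g.png

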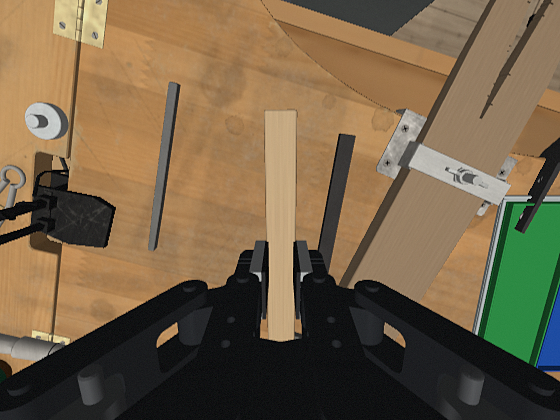

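View pics/s3.png

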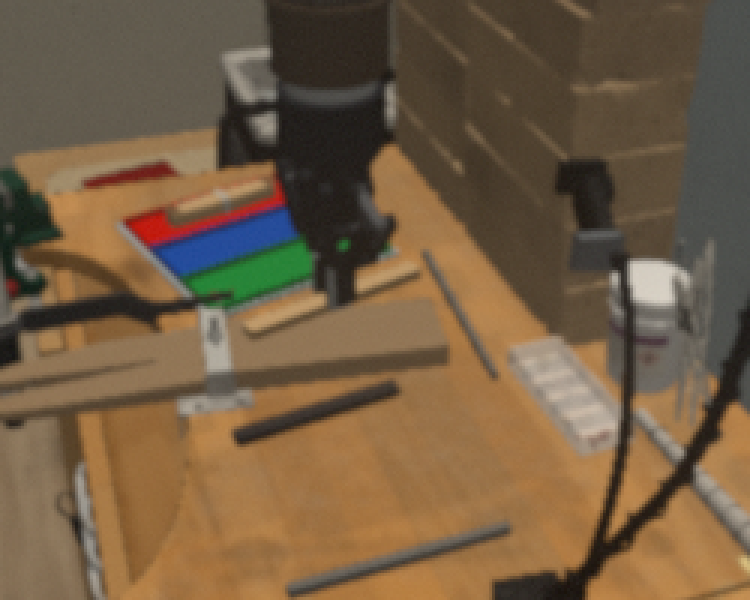

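>>> drive_tool --pt "-0.005 0.0146 0 0 0.005" --pt "-0.0114 0.0345 0 0 0.005" --pt "-0.0114 0.0345 0 0 0.005" --pt "-0.0114 0.0345 0 0 0.005" --pt "-0.0114 0.0345 0 0 0.005" --pt "-0.0114 0.0345 0 0 0.005" --pt "-0.0114 0.0345 0 0 0.005" --pt "-0.0114 0.0345 0 0 0.005" --pt "-0.0114 0.0345 0 0 0.005" --pt "-0.0114 0.0345 0 0 0.005" --pt "-0.005 0.0146 0 0 0.005" --pt "0 0 0.02 0 0.005" --pt "0 0 0.035 0 0.005" --pt "0 0 0.035 0 0.005" --pt "0 0 0.02 0 0.005" --pt "0 0 0.01 0 0.005" --pt "0 0 0 0 0.005" --pt "0 0 0 0 0.005"

```text
clock: 15.05
position: [440.9, 308.5, 34.1]
ee_rot: [-0.141, 0.99, 0.0, 0.001]
contact_force: [1.0, 0.3, -1.2]
gripper_width: 12.7
```

```bash
python3 - <<'E'
from h import *
s,im,d,o=look('h')
E
```

```text
[440.9 308.5  34.1] [-1.407e-01  9.901e-01  4.000e-04  7.000e-04] [ 1.   0.3 -1.2] 12.7 15.05
```

View pics/w_h.png

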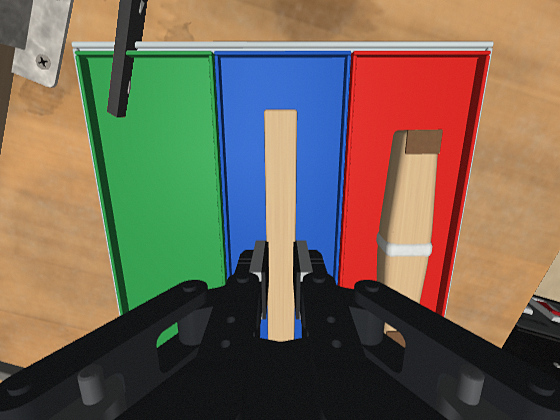

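>>> drive_tool --pt "0 0 0.012 0 0.005" --pt "0 0 0.008 0 0.005" --pt "0 0 0.004 0 0.005" --pt "0 0 0.0015 0 0.005" --pt "0 0 0 0 0.005" --pt "0 0 0 0 0.005"

```text
clock: 15.7
position: [439.9, 307.6, 9.0]
ee_rot: [-0.141, 0.99, -0.001, -0.0]
contact_force: [-4.2, -2.2, 10.4]
gripper_width: 12.2
```

>>> drive_tool --pt "0 0 0 0 0.026" --pt "0 0 0 0 0.026" --pt "0 0 0 0 0.026" --pt "0 0 -0.01 0 0.026" --pt "0 0 -0.03 0 0.026" --pt "0 0 -0.04 0 0.026" --pt "0 0 -0.04 0 0.026" --pt "0 0 -0.03 0 0.026" --pt "0 0 0 0 0.026" --pt "0 0 0 0 0.026"

```text
clock: 16.7
position: [440.3, 308.2, 158.8]
ee_rot: [-0.141, 0.99, 0.001, 0.001]
contact_force: [-0.9, -0.2, 0.1]
gripper_width: 25.9
```

```bash
python3 - <<'E'
from h import *
s,im,d,o=look('i')
P=cloud("wrist",d,s)
for u,v in [(280,145),(280,200),(280,240)]: print(u,v,P[v,u].round(1))
E
```

```text
[440.3 308.2 158.8] [-1.407e-01  9.901e-01  9.000e-04  6.000e-04] [-0.9 -0.2  0.1] 25.9 16.7
280 145 [393.7 295.4  15.7]
280 200 [446.8 310.8  13.5]
280 240 [488.1 322.7  15.5]
```

View pics/w_i.png

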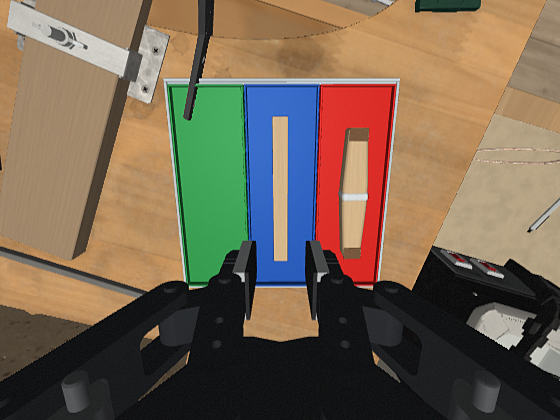

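Tan stick lies flat and centred in blue. Now the file.

>>> drive_tool --pt "0 0 0 6.9 0.03" --pt "0 0 0 6.9 0.03" --pt "0.001 -0.0222 0 0 0.03" --pt "0.0015 -0.036 0 0 0.03" --pt "0.0015 -0.036 0 0 0.03" --pt "0.0015 -0.036 0 0 0.03" --pt "0.0015 -0.036 0 0 0.03" --pt "0.0015 -0.036 0 0 0.03" --pt "0.0015 -0.036 0 0 0.03" --pt "0.0015 -0.036 0 0 0.03" --pt "0.0015 -0.036 0 0 0.03" --pt "0.0015 -0.036 0 0 0.03" --pt "0.0015 -0.036 0 0 0.03" --pt "0.0015 -0.036 0 0 0.03" --pt "0.0015 -0.036 0 0 0.03" --pt "0.001 -0.0222 0 0 0.03" --pt "0 0 0 0 0.03" --pt "0 0 0 0 0.03" --pt "0 0 0 0 0.03"

```text
clock: 18.65
position: [439.5, -168.3, 157.2]
ee_rot: [-0.021, 1.0, 0.0, -0.001]
contact_force: [0.1, 0.4, 0.2]
gripper_width: 30.0
```

```bash
python3 - <<'E'
from h import *
s,im,d,o=look('j',(340,540,-200,-140),8,.25)
print(R.from_quat(s["ee_rot"]).as_matrix().round(3).tolist())
E
```

```text
[ 439.5 -168.3  157.2] [-2.130e-02  9.998e-01  1.000e-04 -7.000e-04] [0.1 0.4 0.2] 30.0 18.65
[[-0.999, -0.043, -0.001], [-0.043, 0.999, 0.0], [0.001, 0.0, -1.0]]
```

View pics/w_j.png

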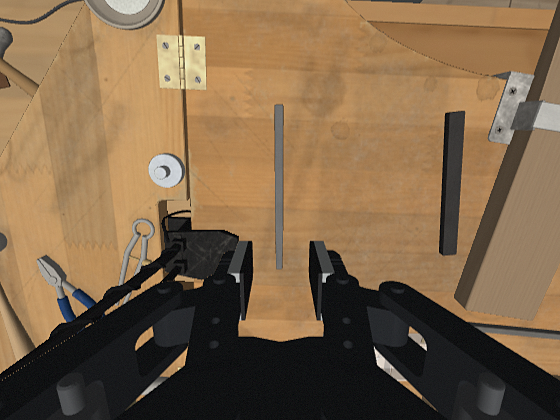

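View pics/wo_j.png

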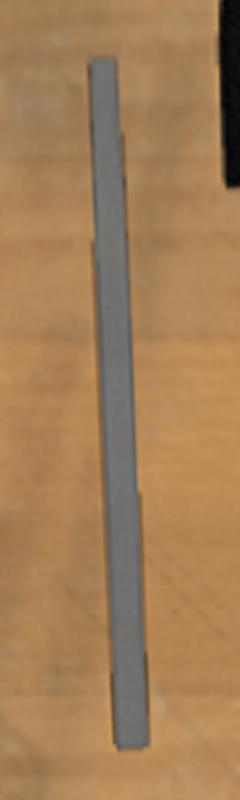

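>>> drive_tool --pt "0 -0.001 0.02 0 0.03" --pt "0 0 0.035 0 0.03" --pt "0 0 0.04 0 0.03" --pt "0 0 0.03 0 0.03" --pt "0 0 0.02 0 0.03" --pt "0 0 0.0065 0 0.03" --pt "0 0 0 0 0.03" --pt "0 0 0 0 0.03"

```text
clock: 19.5
position: [441.2, -169.4, 7.1]
ee_rot: [-0.021, 1.0, -0.0, 0.001]
contact_force: [-0.4, 0.1, 0.2]
gripper_width: 30.1
```

>>> drive_tool --pt "0.0015 0 0.0042 0 0.03" --pt "0 0 0 0 0.03" --pt "0 0 0 0 0.02" --pt "0 0 0 0 0.01" --pt "0 0 0 0 0" --pt "0 0 0 0 0" --pt "0 0 0 0 0" --pt "0 0 0 0 0"

```text
clock: 20.3
position: [439.0, -169.9, 2.5]
ee_rot: [-0.021, 1.0, -0.0, 0.0]
contact_force: [-1.6, 1.6, 6.1]
gripper_width: 6.3
```

>>> drive_tool --pt "0 0 -0.01 0 0" --pt "0 0 -0.03 0 0" --pt "0 0 -0.04 0 0" --pt "0 0 -0.04 0 0" --pt "0 0 -0.03 0 0" --pt "0 0 0 -6.88 0" --pt "0 0 0 -6.88 0" --pt "0 0 0 0 0"

```text
clock: 21.1
position: [438.5, -169.8, 152.6]
ee_rot: [-0.14, 0.99, 0.0, 0.0]
contact_force: [-0.3, 0.1, -0.3]
gripper_width: 6.3
```

```bash
python3 - <<'E'
from h import *
s,im,d,o=look('k')
E
```

```text
[ 438.5 -169.8  152.6] [-1.402e-01  9.901e-01  0.000e+00  5.000e-04] [-0.3  0.1 -0.3] 6.3 21.1
```

View pics/w_k.png

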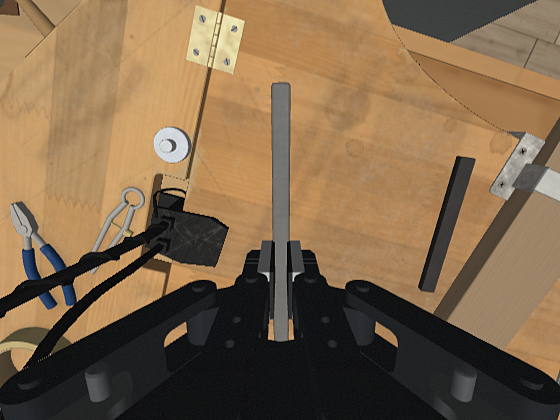

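>>> drive_tool --pt "-0.0055 0.016 0 0 0" --pt "-0.0118 0.033 0 0 0" --pt "-0.0118 0.033 0 0 0" --pt "-0.0118 0.033 0 0 0" --pt "-0.0118 0.033 0 0 0" --pt "-0.0118 0.033 0 0 0" --pt "-0.0118 0.033 0 0 0" --pt "-0.0118 0.033 0 0 0" --pt "-0.0118 0.033 0 0 0" --pt "-0.0118 0.033 0 0 0" --pt "-0.0118 0.033 0 0 0" --pt "-0.0118 0.033 0 0 0" --pt "-0.0055 0.016 0 0 0" --pt "0 0 0.02 0 0" --pt "0 0 0.035 0 0" --pt "0 0 0.035 0 0" --pt "0 0 0.015 0 0" --pt "0 0 0.005 0 0" --pt "0 0 0 0 0" --pt "0 0 0 0 0"

```text
clock: 23.15
position: [464.8, 249.1, 43.0]
ee_rot: [-0.14, 0.99, 0.0, 0.001]
contact_force: [0.8, 0.4, -0.3]
gripper_width: 6.1
```

```bash
python3 - <<'E'
from h import *
s,im,d,o=look('l',(320,580,180,450),13)
im,d=arm.get_image("side");cv2.imwrite("pics/s4.png",im[180:300,150:330].repeat(4,0).repeat(4,1))
E
```

```text
[464.8 249.1  43. ] [-1.402e-01  9.901e-01  4.000e-04  8.000e-04] [ 0.8  0.4 -0.3] 6.1 23.15
```

View pics/w_l.png

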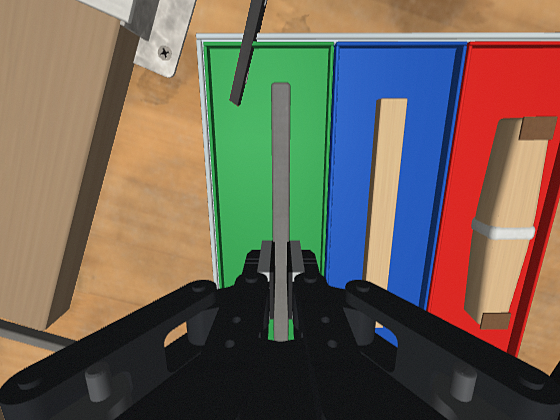

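View pics/s4.png

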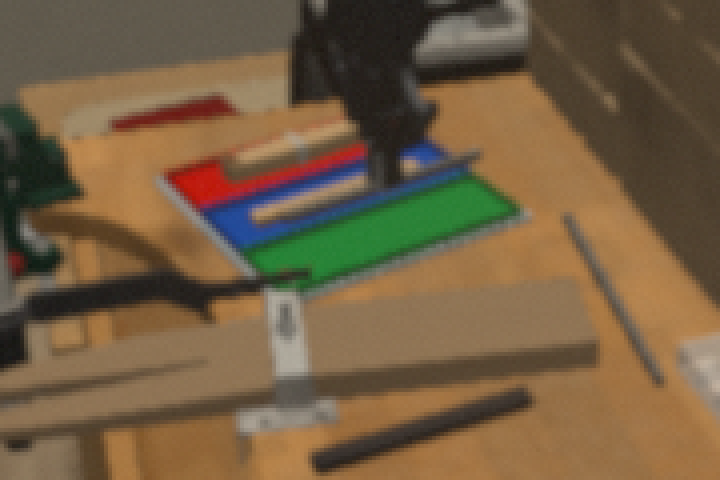

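>>> drive_tool --pt "0 0 0.015 0 0" --pt "0 0 0.01 0 0" --pt "0 0 0.005 0 0" --pt "0 0 0.003 0 0" --pt "0 0 0.002 0 0" --pt "0 0 0 0 0" --pt "0 0 0 0 0"

```text
clock: 23.95
position: [464.2, 248.8, 7.6]
ee_rot: [-0.141, 0.99, 0.0, 0.0]
contact_force: [-1.2, -0.0, 3.6]
gripper_width: 6.0
```

>>> drive_tool --pt "0 0 0 0 0.017" --pt "0 0 0 0 0.017" --pt "0 0 0 0 0.017" --pt "0 0 -0.01 0 0.017" --pt "0 0 -0.03 0 0.017" --pt "0 0 -0.04 0 0.017" --pt "0 0 -0.04 0 0.017" --pt "0 0 -0.04 0 0.017" --pt "0 0 -0.03 0 0.017" --pt "0 0 0 0 0.017" --pt "0 0 0 0 0.017"

```text
clock: 25.05
position: [464.0, 248.9, 198.1]
ee_rot: [-0.14, 0.99, 0.001, 0.001]
contact_force: [-0.2, -0.2, -0.4]
gripper_width: 16.6
```

```bash
python3 - <<'E'
from h import *
s,im,d,o=look('m',(320,580,180,450),13)
P=cloud("wrist",d,s)
for u,v in [(280,120),(280,160),(280,200),(280,230)]: print(u,v,P[v,u].round(1))
im,d=arm.get_image("scene");cv2.imwrite("pics/s5.png",im[180:320,140:400].repeat(3,0).repeat(3,1))
E
```

```text
[464.  248.9 198.1] [-1.404e-01  9.901e-01  9.000e-04  7.000e-04] [-0.2 -0.2 -0.4] 16.6 25.05
280 120 [394.9 229.7  13.6]
280 160 [436.2 241.5  12.8]
280 200 [480.4 254.3  13.8]
280 230 [515.6 264.4  15. ]
```

View pics/w_m.png

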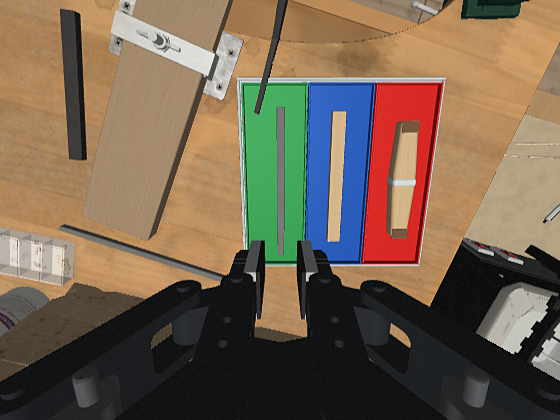

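View pics/s5.png

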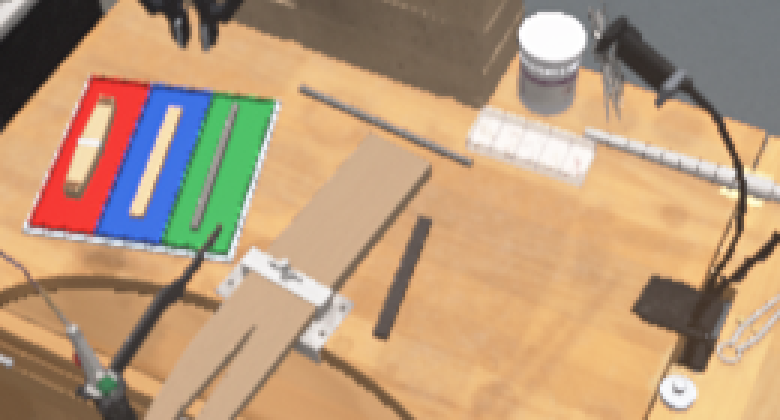

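```bash
python3 -c "
from h import *
print(arm.job_done());print(arm.read_state()['contact_force'])"
```

```text
the job is handed in; nothing more can be done
None
the job is handed in; nothing more can be done
```

I laid the kit in the tray in the order asked: ring clamp in the red trough, tan emery stick in the blue, then the shorter file in the green. I handed it in at about 25 s, well under the 83 s limit.

- **Placement:** The last wrist and scene pictures show all three flat, lengthwise and inside their troughs. Their measured tops were about 25–27, 14–16 and 13–15 mm above the bench, which fits lying on the 5 mm floor.
- **File position:** I set the file slightly off centre, because a dark arm tip hangs over the near corner of the green trough. The file lies clear of it.
- **Items left alone:** The black stick, longer file and stake show no sign of having moved in those pictures. I compared them by eye and did not re-measure them.
- **Forces:** The forces read at the end of each move peaked at about 12 N, when the tan stick was set down. Contact was about zero with the gripper raised clear before hand-in.

Some checks disagreed:
- The gripper closed to about 12.4 mm on the 15 mm stick and about 6.3 mm on the 8 mm file, narrower than the sizes given, but both held firmly.
- The cameras differed by about 5 mm on the tray's position, so I centred each piece by the wrist view, which left enough margin.

After hand-in, `arm.read_state()` no longer answered, so I have no force reading from after that point.

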